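# Stack a trailer lamp in its assembly cradle

## Task

Stack the trailer lamp in the blue assembly cradle, ready for its screws: first the black lamp body, open side up, then the yellow spacer frame, which you lift up and off the orange peg of its stand, and last the red lens, ribbed side up. Each part must lie flat and fully down between the four corner guides, with its long side along the pocket's long side (either way round). Put each part down and let go of it before adding the next, do not drop them, and leave the other things on the bench where they are.

Things in the scene. Friction and masses are not known exactly. Their poses are not given: they have to be found in the camera images.
- cradle: fixed blue cradle: base 150 x 92 x 6 mm; raised aluminium pocket floor 112 x 50 mm, top 14 mm above the bench; four L-shaped corner guides to 75 mm above the bench. Between them the pocket is 118 (x) by 62 (y) mm; above 66 mm the guides flare. Middle 78 mm of both long sides open for fingers. Origin: bench level, centre; x along the long side, z up
- pocket (a point): centre of the pocket floor, 14 mm above the cradle's origin; same axes as the cradle. The seated origins of the parts lie on its z axis: lamp body at 0, spacer at 28 mm, lens at 40 mm
- stand: steel parts stand fixed to the bench: base 120 x 80 x 8 mm, a column, a flat rest plate 104 (x) x 42 (y) mm with its top 60 mm above the bench, and on it an upright orange blade peg 60 (x) x 16 (y) mm, its top 100 mm above the bench. Origin: bench level, centre; x along the blade, z up
- lamp_body: black plastic lamp body, an open-topped box 110 (x) x 56 (y) x 28 mm high, walls 6 mm, silver reflector and small bulb inside (below the rim), 0.18 kg. Lies open side up on the bench at the start. Origin: centre of its underside; x along the long side, z up
- spacer: yellow rigid plastic spacer frame 110 (x) x 56 (y) mm, 12 mm thick, bars 12 mm wide, so its opening is 86 x 32 mm. At the start it lies flat on the stand's rest plate with the orange peg standing 28 mm above its top through the opening. Both faces alike. Origin: centre of its underside; x along the long side, z up
- lens: red lens, a slab 110 (x) x 56 (y) x 20 mm high with thin lighter ribs on top. Lies on the bench at the start. Origin: centre of its underside; x along the long side, z up
- bulb_box: silver spare bulb box 77 (x) x 122 (y) x 51 mm high; leave alone. Origin: centre of underside
- jar: glass jar with a steel lid, diameter 72 mm, 100 mm high; leave alone. Origin: centre of underside
- tyre_gauge: chrome tyre gauge lying along its y, about 136 x 36 x 21 mm; leave alone. Origin: on the bench near its middle
- fuse_puller: black plastic fuse puller (small fork) lying along its y, 77 x 20 x 10 mm; leave alone. Origin: on the bench near its middle
- multi_tool: closed steel multi-tool lying along its y, 100 x 34 x 22 mm; leave alone. Origin: on the bench at its middle
- screwdriver: screwdriver with a green handle lying along its x, 190 mm long, about 30 mm thick; leave alone. Origin: under its middle
Not all that is in view belongs to the job. Of the things like the spacer, leave any that is purple; of the rest the smaller one is meant. Of the things that look like the lens, take the one that is farthest to the robot's right at the start.

How it is judged:
By the outcome, as a careful person would: the job done as asked, in the order asked, and still so for the second after the job is handed in, with the robot touching nothing.
It also fails if it takes over 70 s, if anything falls off the work surface, if the arm or the gripper's body presses on something with over 40 N, if the wrist force passes 120 N, or if a joint passes its speed limit or range.

## Robot

A 6-joint arm with a two-finger parallel gripper is mounted at the origin on the work surface. World frame = base frame: x ahead of the robot, y to its left, z up, the work surface at z = 0. Lengths are in m, angles in rad, forces in N, time in s.
With the tool pointing down it reaches from about 0.275 to 1 m from the base axis. Payload 8.4 kg.
Tool frame: the origin (TCP) lies between the finger pads; the fingertips stand 25 mm ahead of it and the grasp point (between the pads) lies 6 mm ahead of it (ctrl.tcp_to_tips is the distance from the TCP to the fingertips, in m); z points along the fingers, y is the line along which they close (so a half turn about z gives the same grasp; the last joint's range is limited). The gripper opens to 85 mm and grips with 20 to 120 N. Pads are 22 mm wide; open, the fingers measure 114 mm over their backs; the gripper's body (76 mm by 85 mm) begins 54 mm behind the grasp point. The pads swing forward as they close: fully open they stand 13 mm farther back than shut.
Start: joints at [1.161, 0.353, 1.633, -0, 1.155, -0.002], TCP at [0.248, 0.574, 0.256] pointing down, gripper open.
Joint ranges: [-2.63, 2.63], [-0.92, 2.1], [0.06, 2.66], [-1.3, 4.44], [0, 2.69], [-3.02, 3.02]. Speed limits (rad/s): [2.22, 2.22, 2.79, 3.14, 3.14, 3.14].

## Interface

Orientations are given as a rotation vector (axis times angle).
In Python, from cell import ctrl gives the robot as it stands.
- The arm moves only by the tool send_rows, never from a script. Its argument "rows" is a list of rows, each a list of 3 entries, a list of its own where there are three numbers: the shift along the tool's x, y, z in cm, then the turn, a rotation vector about the tool's x, y, z in rad, then the finger opening in cm, from 0 to 8.54. A call has 1 to 20 rows; each row shifts and turns the commanded pose from where the row before left it, along the tool's axes as they then stand; what a row does not reach is not made up. A row lasts 1/8 s, in which the tool goes at most 62.5 mm and 10.7 degrees, less where a joint would pass 70% of its speed; a pose out of reach is approached as far as the arm can. A call with a gripper value outside its range is refused whole. The fingers move at their own pace and stop on an object; "newtons" is the grip in N (left out, the last holds). Time passes only in rows, so rows that do not move let the fingers close. It gives the time, the measured TCP pose, the force, the opening and the grip force at its end, in the units of the state.
- ctrl.observe(): the state, without advancing time (a new reading comes with each control period).
- ctrl.read_camera(name): name is "side" or "top"; returns a dict with "color" (400x640x3 uint8, red, green, blue), "fx", "fy", "cx", "cy" (pixels), "position" and "rotation" of the camera in the world. Camera axes: x right, y up, looking along -z (the intrinsics and any distortion apply to the point x, -y, -z); pixel columns grow to the right and rows downward; lengths in m; the calibration is good to about 2 mm. A picture is of the moment at which its call begins. There is no depth.
- ctrl.finish_job(): hands the job in; it is judged then, once.
The state is a dict: "t": time; "q": joint angles; "qvel": joint speeds; "joint_efforts": joint torques, N m; "eef_pos": TCP position; "ee_rot": TCP orientation; "wrist_force": force on the tool from outside, world axes, zero at the start; "ft_torque": the same for the moment, N m; "gripper_width": opening from 0.0 (shut) to 1.0 (fully open); "finger_force": force on a finger pad.
Only numpy, scipy, OpenCV 4.12 (cv2) and the standard library are available. Lean on these libraries where they do the work, as an engineer would, in place of code of your own. Each camera call takes 0.05 s, during which the arm holds its last target. There are 200 camera calls.

## Working session

There is one attempt and no reset: what is moved stays moved. The work goes in short steps, Python scripts to look and compute and a tool call to move; the robot and the scene stay as the last step left them, time stands still between calls to the robot, and variables do not carry over. Pictures are saved under pics/ and viewed, at most 10 in all, crops included, and the job is handed in when it is done.

Besides the shell and the picture viewer there is one more tool, called after "Emit:" as a command line: name --argument value ..., lists and objects as JSON in quotes. send_rows: Moves the arm, as the interface text tells. Its arguments: {"type":"object","properties":{"rows":{"type":"array"},"newtons":{"type":"number"}},"required":["rows"]}

```bash
mkdir -p pics; python3 - <<'E'
from cell import ctrl
import cv2,numpy as np
for n in("top","side"):
    c=ctrl.read_camera(n); cv2.imwrite(f"pics/{n}0.png",c["color"][:,:,::-1])
    print(n,{k:(np.round(v,4).tolist() if k!="color" else 0) for k,v in c.items()})
s=ctrl.observe();print(s)
E
ls
```

```text
top {'color': 0, 'fx': 512.0969, 'fy': 512.0969, 'cx': 314.5626, 'cy': 198.5862, 'position': [0.4443, 0.0774, 1.498], 'rotation': [0.0543, -0.0586, -1.5981]}
side {'color': 0, 'fx': 421.509, 'fy': 421.509, 'cx': 317.4271, 'cy': 198.0101, 'position': [0.3559, -0.7296, 0.6163], 'rotation': [0.9897, -0.1399, -0.2218]}
{'t': 0.1, 'q': array([ 1.16059163e+00,  3.53602049e-01,  1.63410599e+00, -2.78623349e-06,
        1.15522575e+00, -2.41781263e-03]), 'qvel': array([ 6.94234808e-04,  1.05627014e-04, -1.83034803e-03, -4.96309570e-05,
        3.55585424e-04, -1.26335291e-04]), 'joint_efforts': array([ 1.40763434e-03, -6.06354761e+01, -3.42820823e+01,  1.08102370e-04,
        3.75528864e-03,  4.00332124e-05]), 'eef_pos': array([0.24770043, 0.57334977, 0.2556025 ]), 'ee_rot': array([-6.36064148e-01, -3.07624968e+00,  2.06262453e-03]), 'wrist_force': array([ 0.18278844, -0.24787839, -0.86891411]), 'ft_torque': array([ 0.004718  , -0.01434884,  0.01976955]), 'finger_force': 0.0, 'gripper_width': 1.0023671875614892}
pics
```

View pics/top0.png

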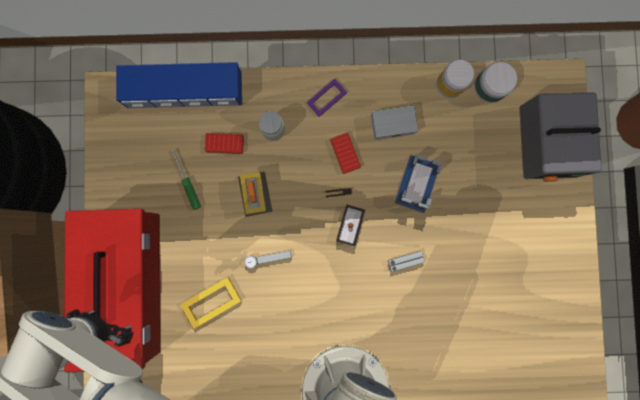

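View pics/side0.png

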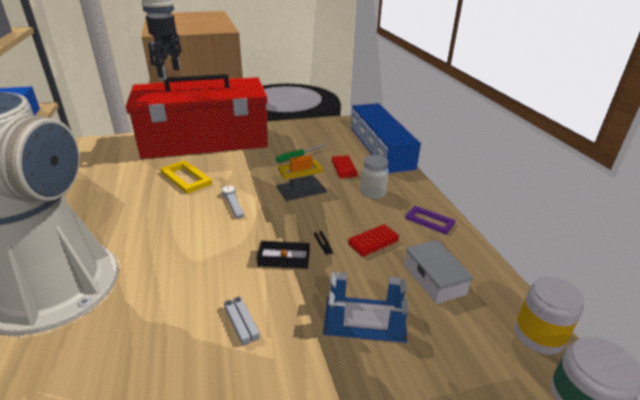

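The top view shows the cradle near (418,183), body (350,225), stand with spacer (254,193), and the two lenses at (345,153) and (224,143); the right-hand one, (345,153), is meant. The side view agrees: body (284,254), right lens (374,239), cradle (366,310), stand spacer (300,170).

```bash
cat > h.py <<'E'
from cell import ctrl
import cv2,numpy as np
from scipy.spatial.transform import Rotation as R
def cam(n): return ctrl.read_camera(n)
def px2w(c,uv,z):
    uv=np.asarray(uv,float).reshape(-1,2)
    d=np.c_[(uv[:,0]-c["cx"])/c["fx"],-(uv[:,1]-c["cy"])/c["fy"],-np.ones(len(uv))]
    rot=np.asarray(c["rotation"]); M=R.from_rotvec(rot).as_matrix() if rot.size==3 else rot
    d=d@M.T; p=np.asarray(c["position"]); return p+d*((z-p[2])/d[:,2])[:,None]
def w2px(c,P):
    q=R.from_rotvec(c["rotation"]).inv().apply(np.atleast_2d(P)-c["position"])
    return np.c_[c["cx"]-c["fx"]*q[:,0]/q[:,2],c["cy"]+c["fy"]*q[:,1]/q[:,2]]
def blobs(mask,box):
    m=np.zeros_like(mask); x0,y0,x1,y1=box; m[y0:y1,x0:x1]=mask[y0:y1,x0:x1]
    cs,_=cv2.findContours(m,cv2.RETR_EXTERNAL,cv2.CHAIN_APPROX_NONE)
    return sorted(cs,key=cv2.contourArea,reverse=True)
def rect(c,cnt,z):
    w=px2w(c,cnt.reshape(-1,2),z)[:,:2]
    (x,y),(a,b),t=cv2.minAreaRect((w*1000).astype(np.float32))
    if a<b: a,b,t=b,a,t+90
    return np.round([x,y,a,b,(t+90)%180-90],1)
E
cat > m.py <<'E'
from h import *
c=cam("top"); s=cam("side")
for n,k in(("top",c),("side",s)):
    hsv=cv2.cvtColor(k["color"],cv2.COLOR_RGB2HSV); H,S,V=cv2.split(hsv)
    M={"red":((H<6)|(H>172))&(S>150)&(V>70),"yel":(H>19)&(H<33)&(S>170)&(V>70),"org":(H>=6)&(H<18)&(S>190)&(V>120),"blk":(V<62),"blu":(H>100)&(H<125)&(S>110)}
    B={"top":{"red":(325,125,370,180),"yel":(235,168,275,220),"org":(235,168,275,220),"blk":(330,200,372,250),"blu":(390,150,445,220)},
       "side":{"red":(345,220,405,260),"yel":(270,150,330,200),"org":(270,150,330,200),"blk":(250,235,315,275),"blu":(315,265,415,345)}}[n]
    Z=dict(red=.02,yel=.072,org=.1,blk=.028,blu=.006)
    for q in M:
        b=blobs(M[q].astype(np.uint8)*255,B[q])
        if b: print(n,q,rect(k,b[0],Z[q]),cv2.contourArea(b[0]))
        if b and n=="top": cv2.drawContours(k["color"],b[:1],-1,(0,255,255) if q!='yel' else (255,0,255),1) if 0 else None
t=cv2.resize(c["color"][115:265,230:460],None,fx=3.4,fy=3.4,interpolation=cv2.INTER_CUBIC)
cv2.imwrite("pics/crop1.png",t[:,:,::-1])
E
python3 m.py
```

```text
top red [681.9 -21.  107.2  54.3  18.6] 631.5
top yel [567.4 244.9 105.5  53.8   8.7] 654.5
top org [569.5 244.2  54.1  11.6  11.4] 47.0
top blk [472.7 -28.4 104.1  54.1 -17.2] 34.0
top blu [ 604.  -197.1  120.6   15.7  -20.6] 129.0
side red [676.4 -33.7 117.6  67.4  19.6] 849.5
side yel [565.3 233.7 113.8  72.5   6.9] 290.0
side org [562.9 212.3  81.3  52.8  78.6] 225.5
side blk [465.4 -46.2 109.1  81.4 -17.2] 1179.5
side blu [ 581.2 -244.8  147.9   68.   -20.5] 1241.5
```

View pics/crop1.png

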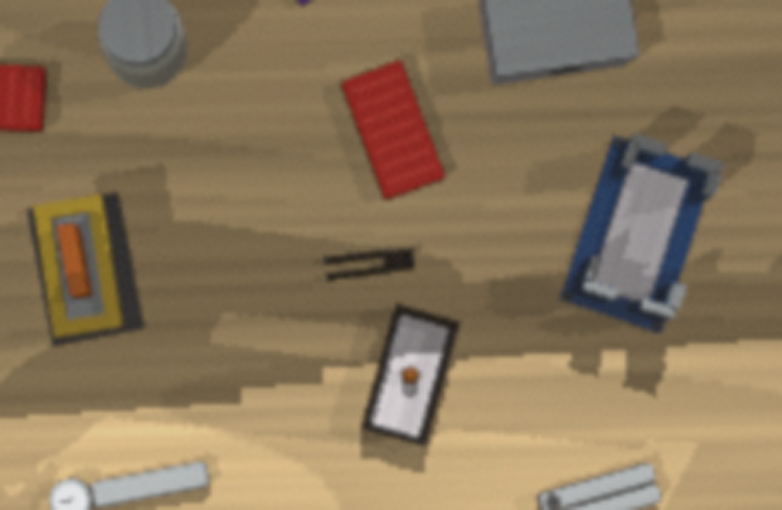

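The crop shows clear outlines for lens (393,130), body rim (410,375), spacer on the stand (80,265) and cradle (635,232, crop px), with blue base corners near (617,135), (563,298) and (662,330).

```bash
cat > m2.py <<'E'
from h import *
c=cam("top"); s=cam("side")
f=lambda p:np.array(p)/3.4+[230-.35,115-.35]
print("corners",np.round(px2w(c,f([(615,136),(563,298),(662,331)]),.006)*1000,1).tolist())
for n,k,box in(("top",c,(390,150,445,220)),("side",s,(315,265,415,345))):
    H,S,V=cv2.split(cv2.cvtColor(k["color"],cv2.COLOR_RGB2HSV))
    for th in(110,140,170):
        m=((H>100)&(H<125)&(S>th)).astype(np.uint8)*255
        b=[x for x in blobs(m,box) if cv2.contourArea(x)>6]
        if b and n=="top": print(n,th,"base",rect(k,np.vstack(b),.006),len(b))
    # pale floor
    m=((S<45)&(V>110)).astype(np.uint8)*255
    b=blobs(m,box); print(n,"floor",[rect(k,x,.014).tolist() for x in b[:2]])
H,S,V=cv2.split(cv2.cvtColor(c["color"],cv2.COLOR_RGB2HSV))
for th in(70,80,90):
    b=blobs(((V<th)).astype(np.uint8)*255,(332,202,368,248)); print("body",th,rect(c,b[0],.028),cv2.contourArea(b[0]))
for lo in(120,150):
    b=blobs(((H>15)&(H<33)&(S>lo)&(V>60)).astype(np.uint8)*255,(237,170,268,217));print("sp",lo,rect(c,b[0],.072))
# predicted vs side view
def box(x,y,t,l,w,z):
    t=np.radians(t);u=np.array([np.cos(t),np.sin(t)]);v=np.array([-u[1],u[0]])
    return np.array([[*(np.array([x,y])/1000+a*l*u/2+b*w*v/2),z] for a,b in((1,1),(1,-1),(-1,-1),(-1,1))])
vis=s["color"].copy()
for a in((682,-21,18.6,.11,.056,.02),(567.4,244.9,8.7,.11,.056,.072),(472.7,-28.4,-17.2,.11,.056,.028),(600,-211,-17,.15,.092,.006)):
    cv2.polylines(vis,[np.round(w2px(s,box(*a))*8).astype(int)],True,(0,255,0),1,cv2.LINE_AA,3)
v=cv2.resize(vis[140:360,230:430],None,fx=2.7,fy=2.7); cv2.imwrite("pics/side1.png",v[:,:,::-1])
E
python3 m2.py
```

```text
corners [[672.8, -213.8, 6.0], [533.8, -163.3, 6.0], [503.1, -247.1, 6.0]]
top 110 base [ 588.3 -229.2  143.    86.9  -20.6] 4
top 140 base [ 593.8 -231.9   83.9   68.3   70.7] 2
top floor [[581.3, -239.0, 116.2, 81.7, -20.2], [621.1, -296.2, 0.0, 0.0, 0.0]]
side floor [[572.0, -224.0, 128.1, 70.9, -32.1], [562.5, -132.4, 41.5, 31.8, 67.5]]
body 70 [471.6 -28.3 107.7  55.7 -16.9] 69.5
body 80 [471.7 -28.1 109.5  56.6 -17.5] 686.0
body 90 [471.8 -28.4 110.7  58.5 -16. ] 713.0
sp 120 [568.1 245.2 112.2  58.6   7.7]
sp 150 [567.8 245.1 108.9  56.6   7.9]
```

View pics/side1.png

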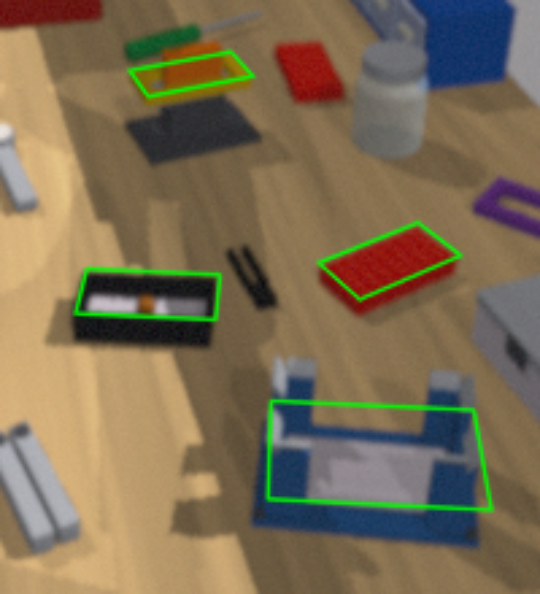

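```bash
cat > go.py <<'E'
import sys
from h import *
# usage: go.py x y z(mm) long_angle(deg): tool-frame shift (cm) in present axes, and turn about tool z
x,y,z,a=map(float,sys.argv[1:5])
s=ctrl.observe(); r=R.from_rotvec(s["ee_rot"]); M=r.as_matrix()
d=M.T@(np.array([x,y,z])/1000-s["eef_pos"])*100
yd=np.degrees(np.arctan2(M[1,1],M[0,1])); t=-((a+90-yd+90)%180-90)
d2=R.from_rotvec([0,0,np.radians(t)]).as_matrix().T@d
print("shift now",d.round(2),"turn z rad",np.radians(t).round(3),"shift after turn",d2.round(2))
print("tilt z",M[:,2].round(4),"pos",s["eef_pos"].round(4),"q",s["q"].round(2),"w",round(s["gripper_width"],3),"F",s["wrist_force"].round(1),"ff",round(s["finger_force"],1),"t",s["t"],"tips",ctrl.tcp_to_tips)
E
python3 go.py 472 -28.3 150 -17.2
```

```text
shift now [-44.45 -46.36  10.63] turn z rad -0.108 shift after turn [-39.22 -50.86  10.63]
tilt z [-2.e-04 -5.e-04 -1.e+00] pos [0.2478 0.5736 0.256 ] q [ 1.16  0.35  1.63  0.    1.16 -0.  ] w 1.004 F [-0.8 -0.2 -0.1] ff 0.0 t 0.3 tips 0.025
```

Emit:
send_rows --rows '[[[0, 0, 0], [0, 0, -0.108], 8.5], [[-2.45, -3.18, 0.66], [0, 0, 0], 8.5], [[-2.45, -3.18, 0.66], [0, 0, 0], 8.5], [[-2.45, -3.18, 0.66], [0, 0, 0], 8.5], [[-2.45, -3.18, 0.66], [0, 0, 0], 8.5], [[-2.45, -3.18, 0.66], [0, 0, 0], 8.5], [[-2.45, -3.18, 0.66], [0, 0, 0], 8.5], [[-2.45, -3.18, 0.66], [0, 0, 0], 8.5], [[-2.45, -3.18, 0.66], [0, 0, 0], 8.5], [[-2.45, -3.18, 0.66], [0, 0, 0], 8.5], [[-2.45, -3.18, 0.66], [0, 0, 0], 8.5], [[-2.45, -3.18, 0.66], [0, 0, 0], 8.5], [[-2.45, -3.18, 0.66], [0, 0, 0], 8.5], [[-2.45, -3.18, 0.66], [0, 0, 0], 8.5], [[-2.45, -3.18, 0.66], [0, 0, 0], 8.5], [[-2.45, -3.18, 0.66], [0, 0, 0], 8.5], [[-2.45, -3.18, 0.66], [0, 0, 0], 8.5], [[0, 0, 0], [0, 0, 0], 8.5]]' --newtons 40

```text
t: 2.55
eef_pos: [0.4728, -0.0301, 0.1504]
ee_rot: [0.474, 3.105, -0.0]
wrist_force: [-0.0, -0.0, -0.1]
gripper_width: 0.999
finger_force: 0.0
```

```bash
python3 go.py 472 -28.3 30 -17.2
```

```text
shift now [ 0.13  0.15 12.04] turn z rad -0.003 shift after turn [ 0.13  0.15 12.04]
tilt z [ 1.e-04 -2.e-04 -1.e+00] pos [ 0.4728 -0.0301  0.1504] q [-0.07  0.26  2.05 -0.    0.84 -1.33] w 0.999 F [-0.  -0.  -0.1] ff 0.0 t 2.55 tips 0.025
```

Emit:
send_rows --rows '[[[0.13, 0.15, 3.0], [0, 0, 0], 8.5], [[0, 0, 3.0], [0, 0, 0], 8.5], [[0, 0, 3.0], [0, 0, 0], 8.5], [[0, 0, 2.0], [0, 0, 0], 8.5], [[0, 0, 1.0], [0, 0, 0], 8.5], [[0, 0, 0], [0, 0, 0], 5.0], [[0, 0, 0], [0, 0, 0], 5.0], [[0, 0, 0], [0, 0, 0], 5.0], [[0, 0, 0], [0, 0, 0], 5.0], [[0, 0, 0], [0, 0, 0], 5.0], [[0, 0, 0], [0, 0, 0], 5.0]]'

```text
t: 3.92
eef_pos: [0.4718, -0.0262, 0.0315]
ee_rot: [0.469, 3.105, 0.0]
wrist_force: [-1.7, 2.1, 8.1]
gripper_width: 0.645
finger_force: 43.7
```

```bash
python3 go.py 588 -229.7 130 -20.4
```

```text
shift now [-17.12 -16.    -9.84] turn z rad 0.056 shift after turn [-18.   -15.01  -9.84]
tilt z [ 1.1e-03  1.0e-04 -1.0e+00] pos [ 0.4718 -0.0262  0.0315] q [-0.06  0.47  2.11  0.    0.56 -1.33] w 0.645 F [-1.7  2.1  8.1] ff 43.7 t 3.925 tips 0.025
```

Emit:
send_rows --rows '[[[0, 0, -1.0], [0, 0, 0], 5.0], [[0, 0, -2.5], [0, 0, 0], 5.0], [[0, 0, -3.5], [0, 0, 0], 5.0], [[0, 0, -3.0], [0, 0, 0.056], 5.0], [[-3.0, -2.5, 0], [0, 0, 0], 5.0], [[-3.0, -2.5, 0], [0, 0, 0], 5.0], [[-3.0, -2.5, 0], [0, 0, 0], 5.0], [[-3.0, -2.5, 0], [0, 0, 0], 5.0], [[-3.0, -2.5, 0], [0, 0, 0], 5.0], [[-3.0, -2.5, 0], [0, 0, 0], 5.0], [[0, 0, 0], [0, 0, 0], 5.0], [[0, 0, 0], [0, 0, 0], 5.0]]'

```text
t: 5.42
eef_pos: [0.587, -0.2292, 0.1307]
ee_rot: [-0.556, -3.091, -0.001]
wrist_force: [-0.0, 1.3, -1.0]
gripper_width: 0.646
finger_force: 43.1
```

```bash
python3 go.py 588 -229.7 45 -20.4; python3 - <<'E'
from h import *
c=cam("top");s=cam("side")
a=cv2.resize(c["color"][140:230,380:460],None,fx=5,fy=5,interpolation=cv2.INTER_CUBIC)
b=cv2.resize(s["color"][200:350,300:430],None,fx=3,fy=3,interpolation=cv2.INTER_CUBIC)
cv2.imwrite("pics/c2.png",np.hstack([a[:450,:400],b[:450,:390]])[:,:,::-1])
E
```

```text
shift now [-0.12 -0.02  8.56] turn z rad -0.0 shift after turn [-0.12 -0.02  8.56]
tilt z [-1.1e-03  6.0e-04 -1.0e+00] pos [ 0.587  -0.2292  0.1307] q [-0.37  0.5   1.72  0.    0.92 -1.59] w 0.646 F [-0.   1.3 -1. ] ff 43.1 t 5.425 tips 0.025
```

View pics/c2.png

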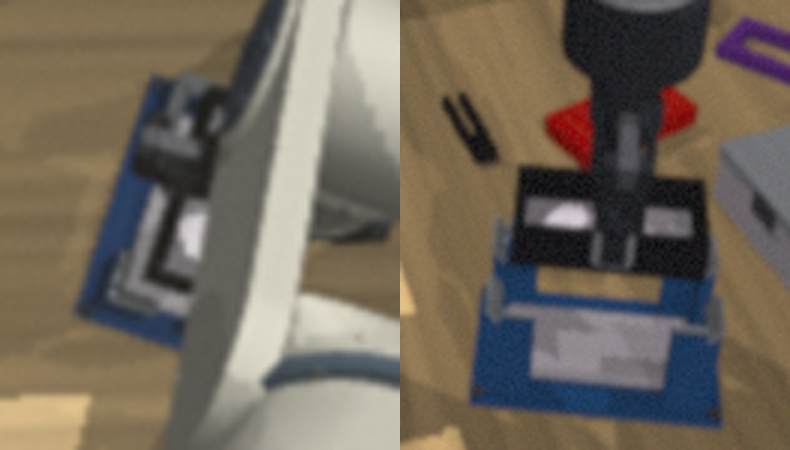

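The held body hangs over the cradle, centred between the guides in the side view (body edges 512–712, guides about 500–715, crop px).

Emit:
send_rows --rows '[[[-0.1, 0, 2.5], [0, 0, 0], 5.0], [[0, 0, 1.5], [0, 0, 0], 5.0], [[0, 0, 1.0], [0, 0, 0], 5.0], [[0, 0, 1.0], [0, 0, 0], 5.0], [[0, 0, 1.0], [0, 0, 0], 5.0], [[0, 0, 0], [0, 0, 0], 5.0]]'

```text
t: 6.28
eef_pos: [0.5883, -0.2298, 0.0599]
ee_rot: [-0.556, -3.091, -0.0]
wrist_force: [-0.9, 0.7, -2.0]
gripper_width: 0.641
finger_force: 43.1
```

No contact inside the guides; going down gently.

Emit:
send_rows --rows '[[[0, 0, 0.5], [0, 0, 0], 5.0], [[0, 0, 0.4], [0, 0, 0], 5.0], [[0, 0, 0.3], [0, 0, 0], 5.0], [[0, 0, 0.2], [0, 0, 0], 5.0], [[0, 0, 0], [0, 0, 0], 5.0]]'

```text
t: 6.9
eef_pos: [0.5887, -0.2299, 0.0466]
ee_rot: [-0.556, -3.092, -0.0]
wrist_force: [1.1, 0.1, -0.9]
gripper_width: 0.643
finger_force: 43.1
```

Emit:
send_rows --rows '[[[0, 0, 0.1], [0, 0, 0], 5.0], [[0, 0, 0.1], [0, 0, 0], 5.0], [[0, 0, 0], [0, 0, 0], 5.0]]'

```text
t: 7.28
eef_pos: [0.5889, -0.23, 0.0456]
ee_rot: [0.556, 3.092, -0.0]
wrist_force: [-3.1, 1.1, 5.3]
gripper_width: 0.646
finger_force: 44.1
```

Emit:
send_rows --rows '[[[0, 0, 0], [0, 0, 0], 7.5], [[0, 0, 0], [0, 0, 0], 7.5], [[0, 0, 0], [0, 0, 0], 7.5], [[0, 0, 0], [0, 0, 0], 7.5], [[0, 0, -1.0], [0, 0, 0], 7.5], [[0, 0, -3.0], [0, 0, 0], 7.5], [[0, 0, -5.0], [0, 0, 0], 7.5], [[0, 0, -5.0], [0, 0, 0], 7.5], [[0, 0, 0], [0, 0, 0], 8.5]]'

```text
t: 8.4
eef_pos: [0.5913, -0.231, 0.19]
ee_rot: [0.554, 3.084, -0.003]
wrist_force: [0.3, 0.9, -0.3]
gripper_width: 0.996
finger_force: 0.0
```

```bash
python3 go.py 567.8 245 180 8
```

```text
shift now [18.79 43.8   0.83] turn z rad -0.495 shift after turn [-4.29 47.47  0.83]
tilt z [ 0.0079 -0.0031 -1.    ] pos [ 0.5913 -0.231   0.19  ] q [-0.37  0.43  1.68  0.    1.03 -1.59] w 0.996 F [ 0.3  0.9 -0.3] ff 0.0 t 8.4 tips 0.025
```

Emit:
send_rows --rows '[[[1.57, 3.65, 0], [0, 0, 0], 8.5], [[1.57, 3.65, 0], [0, 0, 0], 8.5], [[1.57, 3.65, 0], [0, 0, 0], 8.5], [[1.57, 3.65, 0], [0, 0, 0], 8.5], [[1.57, 3.65, 0], [0, 0, 0], 8.5], [[1.57, 3.65, 0], [0, 0, 0], 8.5], [[1.57, 3.65, 0], [0, 0, 0], 8.5], [[1.57, 3.65, 0], [0, 0, 0], 8.5], [[1.57, 3.65, 0], [0, 0, 0], 8.5], [[1.57, 3.65, 0], [0, 0, 0], 8.5], [[1.57, 3.65, 0], [0, 0, 0], 8.5], [[1.57, 3.65, 0], [0, 0, 0], 8.5], [[0, 0, 0], [0, 0, -0.124], 8.5], [[0, 0, 0], [0, 0, -0.124], 8.5], [[0, 0, 0], [0, 0, -0.124], 8.5], [[0, 0, 0], [0, 0, -0.123], 8.5], [[0, 0, 0], [0, 0, 0], 8.5], [[0, 0, 0], [0, 0, 0], 8.5]]'

```text
t: 10.65
eef_pos: [0.5645, 0.2461, 0.1844]
ee_rot: [0.214, -3.134, 0.0]
wrist_force: [-0.2, -0.6, 0.1]
gripper_width: 0.993
finger_force: 0.0
```

```bash
python3 go.py 567.8 245 84 8;  python3 - <<'E'
from h import *
c=cam("top");s=cam("side")
a=cv2.resize(c["color"][140:230,380:460],None,fx=5,fy=5,interpolation=cv2.INTER_CUBIC)
b=cv2.resize(s["color"][110:220,240:370],None,fx=3,fy=3,interpolation=cv2.INTER_CUBIC)
b=np.vstack([b,np.zeros((450-330,390,3),np.uint8)])
cv2.imwrite("pics/c3.png",np.hstack([a,b])[:,:,::-1])
E
```

```text
shift now [-0.32 -0.16 10.04] turn z rad -0.003 shift after turn [-0.32 -0.16 10.04]
tilt z [-5.e-04 -2.e-04 -1.e+00] pos [0.5645 0.2461 0.1844] q [ 0.41  0.41  1.72  0.    1.01 -1.3 ] w 0.993 F [-0.2 -0.6  0.1] ff 0.0 t 10.65 tips 0.025
```

View pics/c3.png

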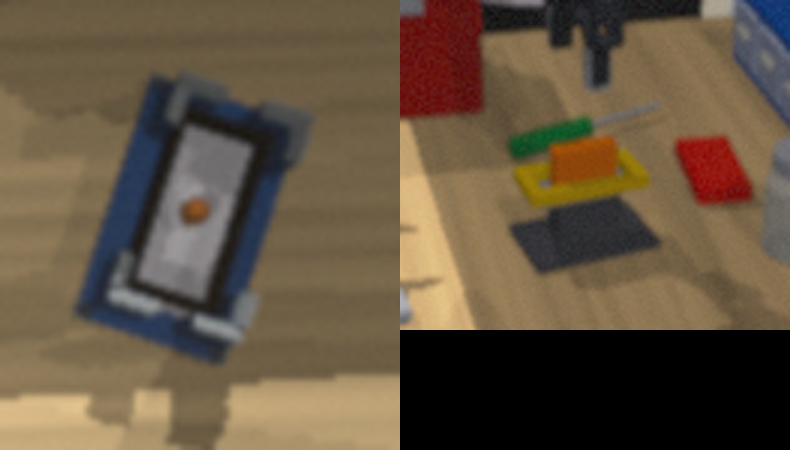

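The body lies flat in the pocket (centre (197,212) in the crop); the spacer is still on its peg at (582,178), with the gripper above it.

Emit:
send_rows --rows '[[[-0.32, -0.16, 3.0], [0, 0, 0], 8.5], [[0, 0, 3.0], [0, 0, 0], 8.5], [[0, 0, 2.5], [0, 0, 0], 8.5], [[0, 0, 1.5], [0, 0, 0], 8.5], [[0, 0, 0], [0, 0, 0], 8.5], [[0, 0, 0], [0, 0, 0], 5.0], [[0, 0, 0], [0, 0, 0], 5.0], [[0, 0, 0], [0, 0, 0], 5.0], [[0, 0, 0], [0, 0, 0], 5.0], [[0, 0, 0], [0, 0, 0], 5.0], [[0, 0, 0], [0, 0, 0], 5.0]]'

```text
t: 12.12
eef_pos: [0.5688, 0.2454, 0.0861]
ee_rot: [-0.218, 3.132, 0.001]
wrist_force: [-1.4, -0.5, 6.2]
gripper_width: 0.64
finger_force: 42.6
```

Emit:
send_rows --rows '[[[0, 0, -0.5], [0, 0, 0], 5.0], [[0, 0, -1.5], [0, 0, 0], 5.0], [[0, 0, -2.5], [0, 0, 0], 5.0], [[0, 0, -2.5], [0, 0, 0], 5.0], [[0, 0, -2.0], [0, 0, 0], 5.0], [[0, 0, 0], [0, 0, 0], 5.0]]'

```text
t: 12.88
eef_pos: [0.5693, 0.2456, 0.1772]
ee_rot: [-0.218, 3.13, 0.002]
wrist_force: [-1.6, 0.1, -0.2]
gripper_width: 0.636
finger_force: 42.4
```

```bash
python3 go.py 588.5 -230 175 -20.4; python3 - <<'E'
from h import *
s=cam("side")
cv2.imwrite("pics/c4.png",cv2.resize(s["color"][80:220,220:380],None,fx=3,fy=3,interpolation=cv2.INTER_CUBIC)[:,:,::-1])
E
```

```text
shift now [  4.7  -47.37   0.15] turn z rad 0.495 shift after turn [-18.38 -43.91   0.15]
tilt z [ 0.0038  0.0016 -1.    ] pos [0.5693 0.2456 0.1772] q [ 0.4   0.43  1.72 -0.    1.   -1.31] w 0.636 F [-1.6  0.1 -0.2] ff 42.4 t 12.875 tips 0.025
```

View pics/c4.png

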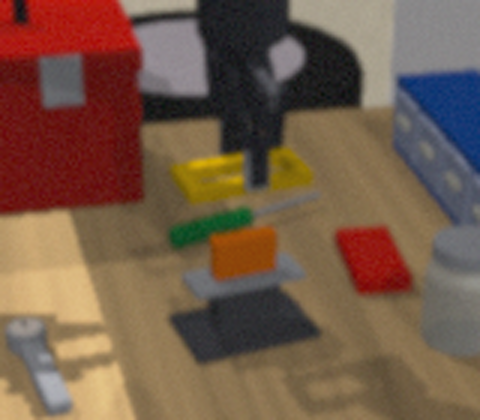

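The spacer is off the peg and level in the fingers (crop (242,175)).

Emit:
send_rows --rows '[[[0.36, -3.64, 0], [0, 0, 0], 5.0], [[0.36, -3.64, 0], [0, 0, 0], 5.0], [[0.36, -3.64, 0], [0, 0, 0], 5.0], [[0.36, -3.64, 0], [0, 0, 0], 5.0], [[0.36, -3.64, 0], [0, 0, 0], 5.0], [[0.36, -3.64, 0], [0, 0, 0], 5.0], [[0.36, -3.64, 0], [0, 0, 0], 5.0], [[0.36, -3.64, 0], [0, 0, 0], 5.0], [[0.36, -3.64, 0], [0, 0, 0], 5.0], [[0.36, -3.64, 0], [0, 0, 0], 5.0], [[0.36, -3.64, 0], [0, 0, 0], 5.0], [[0.36, -3.64, 0], [0, 0, 0], 5.0], [[0.36, -3.64, 0], [0, 0, 0], 5.0], [[0, 0, 0], [0, 0, 0.124], 5.0], [[0, 0, 0], [0, 0, 0.124], 5.0], [[0, 0, 0], [0, 0, 0.124], 5.0], [[0, 0, 0], [0, 0, 0.123], 5.0], [[0, 0, 0], [0, 0, 0], 5.0], [[0, 0, 0], [0, 0, 0], 5.0]]'

```text
t: 15.3
eef_pos: [0.5871, -0.2299, 0.1741]
ee_rot: [-0.552, -3.092, -0.0]
wrist_force: [0.3, 0.4, -1.0]
gripper_width: 0.64
finger_force: 42.4
```

```bash
python3 go.py 588.7 -230 110 -20.4
```

```text
shift now [-0.16  0.04  6.41] turn z rad 0.003 shift after turn [-0.16  0.04  6.41]
tilt z [-8.e-04  3.e-04 -1.e+00] pos [ 0.5871 -0.2299  0.1741] q [-0.38  0.45  1.69 -0.    1.01 -1.59] w 0.64 F [ 0.3  0.4 -1. ] ff 42.4 t 15.3 tips 0.025
```

Emit:
send_rows --rows '[[[-0.1, 0, 3.0], [0, 0, 0], 5.0], [[0, 0, 3.0], [0, 0, 0], 5.0], [[0, 0, 1.3], [0, 0, 0], 5.0], [[0, 0, 1.0], [0, 0, 0], 5.0], [[0, 0, 0.7], [0, 0, 0], 5.0], [[0, 0, 0.5], [0, 0, 0], 5.0], [[0, 0, 0], [0, 0, 0], 5.0]]'

```text
t: 16.18
eef_pos: [0.5884, -0.2304, 0.0797]
ee_rot: [0.556, 3.092, -0.0]
wrist_force: [-0.2, -0.9, -1.9]
gripper_width: 0.639
finger_force: 42.4
```

Emit:
send_rows --rows '[[[0, 0, 0.4], [0, 0, 0], 5.0], [[0, 0, 0.3], [0, 0, 0], 5.0], [[0, 0, 0.2], [0, 0, 0], 5.0], [[0, 0, 0.15], [0, 0, 0], 5.0], [[0, 0, 0], [0, 0, 0], 5.0]]'

```text
t: 16.8
eef_pos: [0.5883, -0.2303, 0.0691]
ee_rot: [-0.556, -3.092, -0.0]
wrist_force: [-0.5, 0.3, -0.3]
gripper_width: 0.641
finger_force: 42.4
```

Emit:
send_rows --rows '[[[0, 0, 0.1], [0, 0, 0], 5.0], [[0, 0, 0.1], [0, 0, 0], 5.0], [[0, 0, 0], [0, 0, 0], 5.0]]'

```text
t: 17.18
eef_pos: [0.5885, -0.2304, 0.0681]
ee_rot: [0.556, 3.092, -0.0]
wrist_force: [-3.2, 0.9, 9.0]
gripper_width: 0.641
finger_force: 43.4
```

Contact at 68 mm, as predicted. Release, rise, and on to the lens.

Emit:
send_rows --rows '[[[0, 0, 0], [0, 0, 0], 7.5], [[0, 0, 0], [0, 0, 0], 7.5], [[0, 0, 0], [0, 0, 0], 7.5], [[0, 0, 0], [0, 0, 0], 7.5], [[0, 0, -1.0], [0, 0, 0], 7.5], [[0, 0, -3.0], [0, 0, 0], 7.5], [[0, 0, -5.0], [0, 0, 0], 7.5], [[0, 0, -3.0], [0, 0, 0], 7.5], [[0, 0, 0], [0, 0, 0], 8.5], [[0, 0, 0], [0, 0, 0], 8.5]]'

```text
t: 18.42
eef_pos: [0.588, -0.2302, 0.187]
ee_rot: [-0.556, -3.092, -0.0]
wrist_force: [0.0, 0.0, -0.1]
gripper_width: 0.992
finger_force: 0.0
```

```bash
python3 go.py 682 -21 150 18.6
```

```text
shift now [-1.53 22.89  3.7 ] turn z rad -0.68 shift after turn [-15.58  16.83   3.7 ]
tilt z [-3.e-04  1.e-04 -1.e+00] pos [ 0.588  -0.2302  0.187 ] q [-0.38  0.43  1.68 -0.    1.03 -1.59] w 0.992 F [ 0.   0.  -0.1] ff 0.0 t 18.425 tips 0.025
```

Emit:
send_rows --rows '[[[-0.22, 3.27, 0.3], [0, 0, 0], 8.5], [[-0.22, 3.27, 0.3], [0, 0, 0], 8.5], [[-0.22, 3.27, 0.3], [0, 0, 0], 8.5], [[-0.22, 3.27, 0.3], [0, 0, 0], 8.5], [[-0.22, 3.27, 0.5], [0, 0, 0], 8.5], [[-0.22, 3.27, 1.0], [0, 0, 0], 8.5], [[-0.22, 3.27, 1.0], [0, 0, 0], 8.5], [[0, 0, 0], [0, 0, -0.114], 8.5], [[0, 0, 0], [0, 0, -0.114], 8.5], [[0, 0, 0], [0, 0, -0.113], 8.5], [[0, 0, 0], [0, 0, -0.113], 8.5], [[0, 0, 0], [0, 0, -0.113], 8.5], [[0, 0, 0], [0, 0, -0.113], 8.5], [[0, 0, 0], [0, 0, 0], 8.5], [[0, 0, 0], [0, 0, 0], 8.5]]'

```text
t: 20.3
eef_pos: [0.682, -0.0212, 0.1493]
ee_rot: [0.503, -3.1, -0.0]
wrist_force: [-1.0, -0.0, 0.5]
gripper_width: 0.995
finger_force: 0.0
```

```bash
python3 go.py 682 -21 29 18.6; python3 - <<'E'
from h import *
c=cam("top");s=cam("side")
a=cv2.resize(c["color"][140:230,380:460],None,fx=5,fy=5,interpolation=cv2.INTER_CUBIC)
b=cv2.resize(s["color"][200:350,300:430],None,fx=3,fy=3,interpolation=cv2.INTER_CUBIC)
cv2.imwrite("pics/c5.png",np.hstack([a,b])[:,:,::-1])
E
```

```text
shift now [-2.000e-02  1.000e-02  1.203e+01] turn z rad -0.003 shift after turn [-2.000e-02  1.000e-02  1.203e+01]
tilt z [-0.0015  0.     -1.    ] pos [ 0.682  -0.0212  0.1493] q [-0.03  0.55  1.58 -0.    1.01 -1.93] w 0.995 F [-1.  -0.   0.5] ff 0.0 t 20.3 tips 0.025
```

View pics/c5.png

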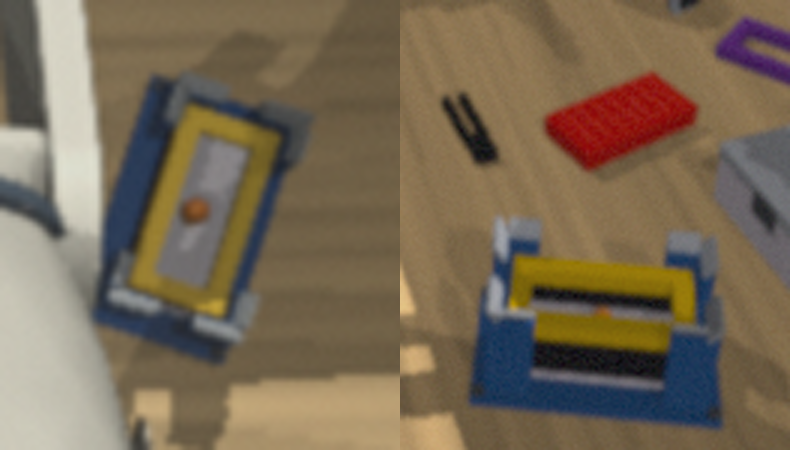

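The spacer lies flat on the body between the guides (crop (205,208) top, (600,305) side). Now the lens.

Emit:
send_rows --rows '[[[0, 0, 3.5], [0, 0, 0], 8.5], [[0, 0, 3.5], [0, 0, 0], 8.5], [[0, 0, 2.5], [0, 0, 0], 8.5], [[0, 0, 1.5], [0, 0, 0], 8.5], [[0, 0, 1.0], [0, 0, 0], 8.5], [[0, 0, 0], [0, 0, 0], 8.5], [[0, 0, 0], [0, 0, 0], 5.0], [[0, 0, 0], [0, 0, 0], 5.0], [[0, 0, 0], [0, 0, 0], 5.0], [[0, 0, 0], [0, 0, 0], 5.0], [[0, 0, 0], [0, 0, 0], 5.0], [[0, 0, 0], [0, 0, 0], 5.0]]'

```text
t: 21.9
eef_pos: [0.6833, -0.0212, 0.0315]
ee_rot: [-0.507, 3.099, -0.001]
wrist_force: [-0.2, -0.7, 4.8]
gripper_width: 0.639
finger_force: 43.0
```

Emit:
send_rows --rows '[[[0, 0, -0.5], [0, 0, 0], 5.0], [[0, 0, -2.0], [0, 0, 0], 5.0], [[0, 0, -4.0], [0, 0, 0], 5.0], [[0, 0, -4.0], [0, 0, 0], 5.0], [[0, 0, -3.0], [0, 0, 0], 5.0], [[0, 0, 0], [0, 0, 0], 5.0], [[0, 0, 0], [0, 0, 0], 5.0]]'

```text
t: 22.78
eef_pos: [0.682, -0.0211, 0.1649]
ee_rot: [0.507, -3.1, -0.0]
wrist_force: [-0.3, -0.0, -2.0]
gripper_width: 0.643
finger_force: 42.9
```

```bash
python3 go.py 588.7 -230.2 160 -20.4
```

```text
shift now [ 15.5  -16.85   0.49] turn z rad 0.68 shift after turn [  1.45 -22.85   0.49]
tilt z [-7.e-04  0.e+00 -1.e+00] pos [ 0.682  -0.0211  0.1649] q [-0.03  0.53  1.58 -0.    1.04 -1.93] w 0.643 F [-0.3 -0.  -2. ] ff 42.9 t 22.775 tips 0.025
```

Emit:
send_rows --rows '[[[2.21, -2.41, 0], [0, 0, 0], 5.0], [[2.21, -2.41, 0], [0, 0, 0], 5.0], [[2.21, -2.41, 0], [0, 0, 0], 5.0], [[2.21, -2.41, 0], [0, 0, 0], 5.0], [[2.21, -2.41, 0], [0, 0, 0], 5.0], [[2.21, -2.41, 0], [0, 0, 0], 5.0], [[2.21, -2.41, 0], [0, 0, 0], 5.0], [[0, 0, 0], [0, 0, 0.114], 5.0], [[0, 0, 0], [0, 0, 0.114], 5.0], [[0, 0, 0], [0, 0, 0.113], 5.0], [[0, 0, 0], [0, 0, 0.113], 5.0], [[0, 0, 0], [0, 0, 0.113], 5.0], [[0, 0, 0], [0, 0, 0.113], 5.0], [[0, 0, 0], [0, 0, 0], 5.0], [[0, 0, 0], [0, 0, 0], 5.0]]'

```text
t: 24.65
eef_pos: [0.5892, -0.2302, 0.1643]
ee_rot: [-0.552, -3.091, -0.0]
wrist_force: [0.4, 0.1, -1.6]
gripper_width: 0.639
finger_force: 42.9
```

```bash
python3 go.py 588.7 -230.2 95 -20.4
```

```text
shift now [ 0.03 -0.02  6.93] turn z rad 0.003 shift after turn [ 0.03 -0.02  6.93]
tilt z [-1.4e-03  5.0e-04 -1.0e+00] pos [ 0.5892 -0.2302  0.1643] q [-0.37  0.46  1.69 -0.    0.99 -1.59] w 0.639 F [ 0.4  0.1 -1.6] ff 42.9 t 24.65 tips 0.025
```

Emit:
send_rows --rows '[[[0, 0, 3.0], [0, 0, 0], 5.0], [[0, 0, 1.7], [0, 0, 0], 5.0], [[0, 0, 1.0], [0, 0, 0], 5.0], [[0, 0, 0.7], [0, 0, 0], 5.0], [[0, 0, 0.5], [0, 0, 0], 5.0], [[0, 0, 0.4], [0, 0, 0], 5.0], [[0, 0, 0.3], [0, 0, 0], 5.0], [[0, 0, 0], [0, 0, 0], 5.0]]'

```text
t: 25.65
eef_pos: [0.5896, -0.2304, 0.0891]
ee_rot: [-0.556, -3.092, -0.0]
wrist_force: [-0.3, -0.9, -1.9]
gripper_width: 0.639
finger_force: 42.9
```

Emit:
send_rows --rows '[[[0, 0, 0.2], [0, 0, 0], 5.0], [[0, 0, 0.1], [0, 0, 0], 5.0], [[0, 0, 0.1], [0, 0, 0], 5.0], [[0, 0, 0], [0, 0, 0], 5.0]]'

```text
t: 26.15
eef_pos: [0.5896, -0.2304, 0.0855]
ee_rot: [0.556, 3.092, -0.0]
wrist_force: [-1.5, -0.5, 1.9]
gripper_width: 0.642
finger_force: 43.3
```

Emit:
send_rows --rows '[[[0, 0, 0.07], [0, 0, 0], 5.0], [[0, 0, 0], [0, 0, 0], 5.0]]'

```text
t: 26.4
eef_pos: [0.5896, -0.2304, 0.0854]
ee_rot: [0.556, 3.092, -0.0]
wrist_force: [-3.6, 1.5, 9.8]
gripper_width: 0.642
finger_force: 44.0
```

Firmly down. Release, rise and move aside for a look.

Emit:
send_rows --rows '[[[0, 0, 0], [0, 0, 0], 7.5], [[0, 0, 0], [0, 0, 0], 7.5], [[0, 0, 0], [0, 0, 0], 7.5], [[0, 0, 0], [0, 0, 0], 7.5], [[0, 0, -1.0], [0, 0, 0], 7.5], [[0, 0, -3.0], [0, 0, 0], 7.5], [[0, 0, -5.0], [0, 0, 0], 7.5], [[0, 0, -3.0], [0, 0, 0], 7.5], [[0, 3.5, 0], [0, 0, 0], 7.5], [[0, 3.5, 0], [0, 0, 0], 7.5], [[0, 3.5, 0], [0, 0, 0], 7.5], [[0, 3.5, 0], [0, 0, 0], 7.5], [[0, 3.5, 0], [0, 0, 0], 7.5], [[0, 3.5, 0], [0, 0, 0], 7.5], [[0, 0, 0], [0, 0, 0], 7.5], [[0, 0, 0], [0, 0, 0], 7.5]]'

```text
t: 28.4
eef_pos: [0.6626, -0.0338, 0.2049]
ee_rot: [0.555, 3.092, -0.001]
wrist_force: [-0.3, -0.4, 0.0]
gripper_width: 0.878
finger_force: 0.0
```

```bash
python3 - <<'E'
from h import *
c=cam("top");s=cam("side")
a=cv2.resize(c["color"][140:230,380:460],None,fx=5,fy=5,interpolation=cv2.INTER_CUBIC)
b=cv2.resize(s["color"][200:350,300:430],None,fx=3,fy=3,interpolation=cv2.INTER_CUBIC)
cv2.imwrite("pics/c6.png",np.hstack([a,b])[:,:,::-1])
E
```

```text
(no output)
```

View pics/c6.png

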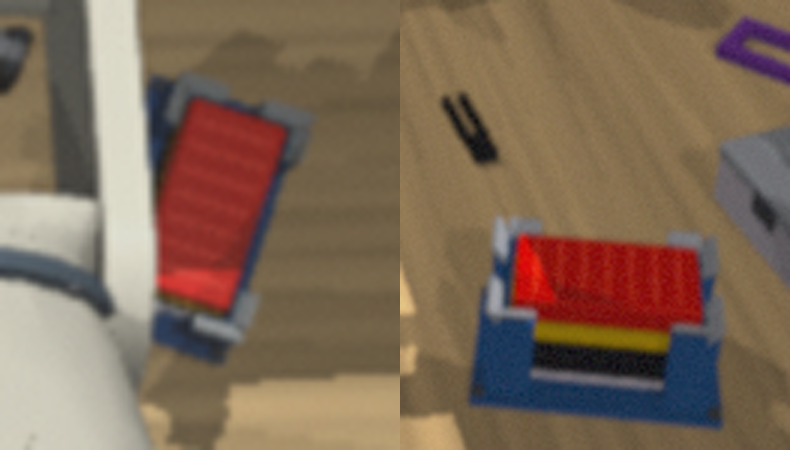

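The red lens sits flat, ribs up, on spacer and body between the four guides (crop (222,205) top, (605,285) side).

```bash
python3 -c "
from cell import ctrl
print(ctrl.finish_job())"
```

```text
the job is handed in; nothing more can be done
None
```

The lamp body, spacer and ribbed-side-up lens are stacked flat in the cradle in the order asked; the job was handed in at about 28 s with the arm clear, and no verdict came back.

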